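# Restock the bottle rack and show the short bottle to the code reader

## Task

Put the two tall bottles that stand loose on the worktop into the two empty bores of the bottle rack, one at a time, each upright, right down on the bore's floor and let go. Then take the one short bottle out of the rack and hold it up to the tilted code reader: its bottom squarely facing the reader's round window, centred on the window and about 80 mm away from it. Finish while still holding it there, still and in the air; leave the bottle that already fills a bore and everything else on the worktop as they are.

Things in the scene. Friction and masses are not known exactly. Their poses are not given: they have to be found in the camera images.
- rack: grey bottle rack fixed to the worktop, 60 (its x) by 212 mm (its y; 10 mm low lugs beyond), 30 mm high; origin under its centre, z up. Four round bores in a row along its y at -78, -26, +26, +78 mm, 36 mm in diameter, 24 mm deep (floor 6 mm above the worktop). At the start the short and one tall bottle stand in bores 1 and 3, either way round; 0 and 2 are empty.
- bore_0 (a point): centre of the mouth of bore 0 (y = -78 mm in the rack's frame), 30 mm above the worktop; axes as the rack; empty at the start
- bore_1 (a point): centre of the mouth of bore 1 (y = -26 mm in the rack's frame), 30 mm above the worktop; axes as the rack; occupied at the start
- bore_2 (a point): centre of the mouth of bore 2 (y = 26 mm in the rack's frame), 30 mm above the worktop; axes as the rack; empty at the start
- bore_3 (a point): centre of the mouth of bore 3 (y = 78 mm in the rack's frame), 30 mm above the worktop; axes as the rack; occupied at the start
- tall_bottle_1: tall black reagent bottle, 61 mm high: body 31 mm diameter up to 46 mm, above it the cap, 23.8 mm diameter, up to 61 mm; about 0.05 kg; closed rigid plastic bottle with screw cap, origin at the centre of its underside, z up through the cap; starts on the worktop left of the rack, before the wire tube rack (68 mm high; tubes up to 90 mm), where the worktop is 1.5 mm higher
- tall_bottle_2: tall black reagent bottle, 61 mm high: body 31 mm diameter up to 46 mm, above it the cap, 23.8 mm diameter, up to 61 mm; about 0.05 kg; closed rigid plastic bottle with screw cap, origin at the centre of its underside, z up through the cap; starts standing on the worktop, right of the rack
- rack_bottle: tall black reagent bottle, 61 mm high: body 31 mm diameter up to 46 mm, above it the cap, 23.8 mm diameter, up to 61 mm; about 0.05 kg; closed rigid plastic bottle with screw cap, origin at the centre of its underside, z up through the cap; already stands in bore 1 or 3 of the rack and stays there
- short_bottle: the short white reagent bottle, 51 mm high: body 27 mm diameter up to 36 mm, then the cap, 20.6 mm diameter; about 0.035 kg; starts loosely upright in bore 1 or 3 of the rack, bottom on the bore's floor (cap then 39 to 57 mm above the worktop); closed rigid plastic bottle with screw cap, origin at the centre of its underside, z up through the cap
- reader_window (a point): centre of the code reader's round window. Black box 56x50x42 mm, held tilted in an aluminium bracket on a fixed 90x90x8 mm plate, top corner 90 mm above the worktop; 43 mm grey ring with small white lamps round the window. z points straight out of the window: upward, leaning 30 degrees from vertical to the left and to the robot's side. Window centre 80 mm above the worktop.
- reader_spot (a point): point in the air 80 mm straight out of the reader's window (along the window's z axis), 149 mm above the worktop, same axes as the window: the centre of the short bottle's underside belongs here, the bottle's own z axis (bottom to cap) along this z axis
- timer: bystander: white round timer with a dial, 58x58x36 mm, origin under its centre
- tape_roll: bystander: roll of tape lying flat, 96 mm diameter, 25 mm high, origin under its centre
- pen: bystander: pen lying down, 145 mm long, 12 mm thick, origin under its centre
- marker: bystander: marker pen lying down, 135 mm long, 17 mm thick, origin under its centre
- keypad: bystander: black keypad, 105x62x18 mm, origin under its centre
- dropper_bottle: bystander: brown dropper bottle, 33 mm diameter, 102 mm high, origin under its centre

How it is judged (in metres and radians):
On the way, in this order (a step that is already met when the one before it is completed fails the run):
1. one tall bottle stands upright on the floor of an empty bore and is let go ((((horizontal distance between tall_bottle_1 and bore_0 below 0.006 m or horizontal distance between tall_bottle_1 and bore_2 below 0.006 m) and height (world z) of tall_bottle_1 below 0.01 m and angle between tall_bottle_1's own z axis and vertical below 0.12 rad and contact force between the fingers and tall_bottle_1 below 0.3 N) or ((horizontal distance between tall_bottle_2 and bore_0 below 0.006 m or horizontal distance between tall_bottle_2 and bore_2 below 0.006 m) and height (world z) of tall_bottle_2 below 0.01 m and angle between tall_bottle_2's own z axis and vertical below 0.12 rad and contact force between the fingers and tall_bottle_2 below 0.3 N))), for 0.2 s.
2. both tall bottles stand upright on the floors of the two bores that were empty, let go ((horizontal distance between tall_bottle_1 and bore_0 below 0.006 m or horizontal distance between tall_bottle_1 and bore_2 below 0.006 m) and height (world z) of each of tall_bottle_1, tall_bottle_2 below 0.01 m and angle between each of tall_bottle_1, tall_bottle_2's own z axis and vertical below 0.12 rad and contact force between the fingers and tall_bottle_1 below 0.3 N and (horizontal distance between tall_bottle_2 and bore_0 below 0.006 m or horizontal distance between tall_bottle_2 and bore_2 below 0.006 m) and contact force between the fingers and tall_bottle_2 below 0.3 N), for 0.2 s.
3. the short bottle is held in the fingers in front of the reader's window, bottom facing it (x of short_bottle in the frame of reader_window between -0.014 and 0.014 m and y of short_bottle in the frame of reader_window between -0.014 and 0.014 m and z of short_bottle in the frame of reader_window between 0.06 and 0.1 m and angle between the z axis of short_bottle and the z axis of reader_window, either way round below 0.2 rad and angle between short_bottle's own z axis and vertical below 1.2 rad and contact force between the fingers and short_bottle above 1 N and linear speed of short_bottle below 0.02 m/s), for 0.2 s.
At the end, for the whole second after the job is handed in: Short bottle held (over 1 N), still, bottom 60-100 mm out of the window, within 14 mm of its axis each way, axes within 0.20 rad; the tall bottles in bores 0 and 2, the third still in its bore: within 6 mm of centre, 4 mm of the floor, 0.12 rad of upright, not touched (all of step 2 and all of step 3 and (horizontal distance between rack_bottle and bore_1 below 0.006 m or horizontal distance between rack_bottle and bore_3 below 0.006 m) and height (world z) of rack_bottle below 0.01 m and angle between rack_bottle's own z axis and vertical below 0.12 rad and contact force between the fingers and rack_bottle below 0.3 N); the arm keeps its last pose, push and grip.
It fails at once if a bystander (timer, tape roll, marker, pen, keypad, dropper bottle) is shifted by more than 25 mm (distance of any of timer, tape_roll, marker, pen, keypad, dropper_bottle from where it was at the start of the episode above 0.025 m).
It fails at once if the bottle that already stood in the rack is moved by more than 15 mm (distance of rack_bottle from where it was at the start of the episode above 0.015 m).
It also fails if it takes over 59 s, if anything falls off the work surface, if the arm or the gripper's body presses on something with over 40 N, if the wrist force passes 120 N, or if a joint passes its speed limit or range.

## Robot

A 6-joint arm with a two-finger parallel gripper is mounted at the origin on a cart in front of the work surface, level with it; the furniture and walls round the work are solid. World frame = base frame: x ahead of the robot, y to its left, z up, the work surface at z = 0. Lengths are in m, angles in degrees, forces in N, time in s.
With the tool pointing down it reaches from about 0.4 to 0.825 m from the base axis. Payload 7 kg.
Tool frame: the origin (TCP) lies midway between the tips of the shut fingers; the grasp point (between the pads) lies r.grip_depth behind it (r.grip_depth is the distance from the TCP to the grasp point, in m); z points along the fingers, y is the line along which they close (so a half turn about z gives the same grasp; the last joint's range is limited). The gripper opens to 88 mm and grips with 3 to 60 N. Pads are 19 mm wide; open, the fingers measure 130 mm over their backs; the gripper's body (78 mm by 193 mm) begins 47 mm behind the grasp point.
Start: joints at [-54.884, 20.546, 0.682, 0, -70.136, -16.507], TCP at [0.215, -0.64, 0.227] pointing down, gripper open.
Joint ranges: [-176.03, 176.03], [-82.01, 121.73], [-58.28, 71.71], [-173.87, 95.51], [-174.79, -0.11], [-173.66, 173.66]. Speed limits (degrees/s): [136.94, 136.94, 172.46, 180, 180, 180].

## Interface

Orientations are given as [roll, pitch, yaw] about the fixed x, y, z axes, in that order (R = Rz(yaw) Ry(pitch) Rx(roll)).
In Python, from plant import r gives the robot as it stands.
- The arm moves only by the tool drive_effector, called after ">>>" as name([rows], argument=value, ...), one row to a line, values as JSON. Schema: {"type":"object","properties":{"steps":{"type":"array","items":{"type":"array","items":{"type":"array","items":{"type":"number"},"minItems":6,"maxItems":6},"minItems":1,"maxItems":12},"minItems":1,"maxItems":1},"finger_gap":{"type":"number"},"force":{"type":"number"},"only":{"type":"string"},"quiet":{"type":"boolean"},"lines":{"type":"string"}},"required":["steps"],"additionalProperties":false}. steps is a list that holds a single list of rows (three levels of brackets), with 1 to 12 rows, each of 6 numbers: dx, dy, dz in m, then a rotation vector rx, ry, rz in degrees; each row is the pose to reach, as a shift and turn from the pose commanded when the call began, along the tool's axes at that moment; what a row does not reach only later rows make up. A row lasts 1/12 s, in which the tool goes at most 0.0417 m and 7.16 degrees, less where a joint would pass 70% of its speed; a pose out of reach is approached as far as the arm can. finger_gap is the finger opening in m, set as the call begins (left out keeps the last). The fingers move at their own pace and stop on an object; force is the grip in N (left out, the last holds). Time passes only in rows, so rows that do not move let the fingers close. The tool returns the time, the measured TCP pose, the force, the opening and the grip force at its end. only (a regular expression) keeps the lines of the reply that match it, lines (a string "A,B") keeps lines A to B, and quiet returns only ok. Input that does not fit is refused with a message, and nothing moves.
- r.get_state(): the state, without advancing time (a new reading comes with each control period).
- r.capture(name): name is "scene" or "top" or "wrist"; returns a dict with "frame" (384x512x3 uint8, red, green, blue), "z_map" (384x512 float32, m along the optical axis (not along the pixel's ray), 0 where there is no reading), "fx", "fy", "cx", "cy" (pixels), "cam_to_world" (4x4, takes a point from camera to world coordinates). Camera axes: x right, y down, z forward; pixel columns grow to the right and rows downward; lengths in m; the calibration is good to about 2 mm. A picture is of the moment at which its call begins.
- r.close_job(): hands the job in; it is judged then, once.
The state is a dict: "time_s": time; "joints": joint angles; "qd": joint speeds; "joint_torque": joint torques, N m; "tcp_pos": TCP position; "eef_rot": TCP orientation; "contact_force": force on the tool from outside, world axes, zero at the start; "moment": the same for the moment, N m; "gripper_width": finger opening in m; "gripper_force": force on a finger pad.
Only numpy, scipy, OpenCV 4.12 (cv2) and the standard library are available. Lean on these libraries where they do the work, as an engineer would, in place of code of your own. Each camera call takes 0.05 s, during which the arm holds its last target. There are 200 camera calls.

## Working session

There is one attempt and no reset: what is moved stays moved. The work goes in short steps, Python scripts to look and compute and a tool call to move; the robot and the scene stay as the last step left them, time stands still between calls to the robot, and variables do not carry over. Pictures are saved under pics/ and viewed, at most 10 in all, crops included, and the job is handed in when it is done.

```bash
ls; mkdir -p pics; python3 - <<'E'
from plant import r
import cv2,numpy as np
print(r.get_state(), r.grip_depth)
for n in ("scene","top"):
    c=r.capture(n); cv2.imwrite(f"pics/{n}0.png",c["frame"][:,:,::-1]); np.savez(f"{n}0.npz",**c)
    print(n,c["fx"],c["cx"],c["cy"],np.round(c["cam_to_world"],3).tolist())
E
```

```text
pics
plant.py
{'time_s': 0.0, 'joints': array([-5.49152933e+01,  2.05798126e+01,  6.34838328e-01,  4.44072507e-02,
       -7.01563057e+01, -1.64932765e+01]), 'qd': array([ 0.0784783 , -0.04496647, -0.07180285,  0.02885821,  0.06157064,
       -0.03869049]), 'joint_torque': array([  1.68917935, -57.67050505,  29.28294361,   5.91238841,
         0.29585511,  -0.15833868]), 'tcp_pos': array([ 0.21450735, -0.63955463,  0.22596531]), 'eef_rot': array([ 1.79914733e+02, -6.87813443e-02, -1.61393407e+02]), 'contact_force': array([0.33395787, 0.2055563 , 0.28831537]), 'moment': array([-0.00149791, -0.00819887, -0.03721188]), 'gripper_force': 1.3705316931009293, 'gripper_width': 0.08753860268685243} 0.0188
scene 475.92180597883697 250.89546187218443 194.41603430261253 [[-0.698, -0.493, 0.519, 0.003], [-0.715, 0.462, -0.524, 0.507], [0.018, -0.737, -0.675, 0.821], [0.0, 0.0, 0.0, 1.0]]
top 414.1675359234015 257.6621406631837 189.40333157318375 [[0.039, -0.977, 0.211, 0.336], [-0.999, -0.039, 0.003, -0.028], [0.005, -0.211, -0.977, 1.02], [0.0, 0.0, 0.0, 1.0]]
```

View pics/top0.png

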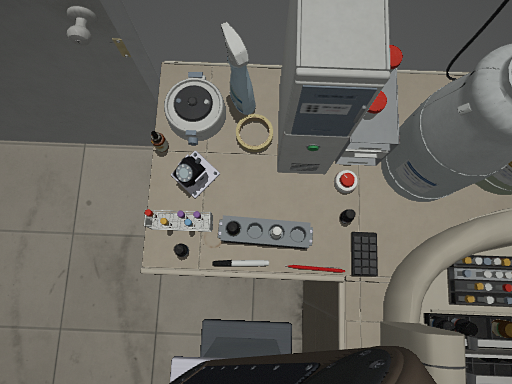

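View pics/scene0.png

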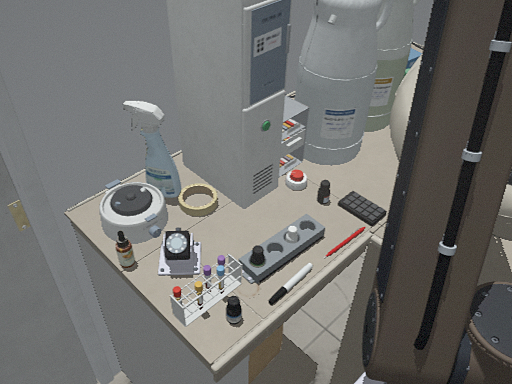

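The top view shows the rack with its long side roughly horizontal. From left to right its bores hold the black bottle (234,228), nothing (255,231), the white short bottle (277,232) and nothing (298,234). The loose tall bottles are at (181,250) and (347,216), and the reader is at (190,173). The scene view confirms this: loose bottles at (233,309) and (324,191), reader at (177,243).

```bash
cat > h.py <<'E'
import numpy as np,cv2
from scipy.spatial.transform import Rotation as Ro
def cloud(c):
    z=c["z_map"]; v,u=np.mgrid[:z.shape[0],:z.shape[1]]
    T=c["cam_to_world"]; P=np.stack([(u-c["cx"])/c["fx"]*z,(v-c["cy"])/c["fy"]*z,z],-1)
    return P@T[:3,:3].T+T[:3,3]
def ray(c,u,v,h):
    T=c["cam_to_world"]; d=T[:3,:3]@np.array([(u-c["cx"])/c["fx"],(v-c["cy"])/c["fy"],1.]); o=T[:3,3]
    return o+d*(h-o[2])/d[2]
E
python3 - <<'E'
from h import *
for n,seeds in (("top",dict(rb=(234,228),b2=(255,231),sb=(277,232),b0=(298,234),t1=(181,250),t2=(347,216),rd=(186,173))),("scene",dict(rb=(257,253),sb=(292,231),t1=(233,305),t2=(324,186),rd=(177,243)))):
    c=np.load(n+"0.npz"); P=cloud(c)
    for k,(u,v) in seeds.items():
        q=P[v-14:v+15,u-14:u+15].reshape(-1,3); q=q[c["z_map"][v-14:v+15,u-14:u+15].ravel()>0]
        hi=np.percentile(q[:,2],[5,50,98]); t=q[q[:,2]>hi[2]-.008]
        print(n,k,np.round(P[v,u],4),"pct",np.round(hi,4),"topmed",np.round(np.median(t,0),4),"mid",np.round((t.min(0)+t.max(0))/2,4),len(t))
    m=(P[...,2]>.024)&(P[...,2]<.036)&(c["z_map"]>0)
    m=m.astype(np.uint8); nn,l,s,ce=cv2.connectedComponentsWithStats(m)
    for i in range(1,nn):
        if s[i,4]>300:
            q=P[l==i]; print(n,"comp",s[i],np.round(cv2.minAreaRect(q[:,:2].astype(np.float32)*1000)[0],1),cv2.minAreaRect(q[:,:2].astype(np.float32)*1000)[1:])
c=np.load("top0.npz");s=np.load("scene0.npz")
A=cv2.resize(c["frame"][140:275,140:365],None,fx=3.5,fy=3.5,interpolation=cv2.INTER_CUBIC)
cv2.imwrite("pics/topcrop.png",A[:,:,::-1])
B=cv2.resize(s["frame"][165:335,150:350],None,fx=3.5,fy=3.5,interpolation=cv2.INTER_CUBIC)
cv2.imwrite("pics/scenecrop.png",B[:,:,::-1])
E
```

```text
top rb [0.4489 0.0261 0.0633] pct [0.001  0.0296 0.0684] topmed [0.4514 0.0306 0.0665] mid [0.4522 0.0309 0.0663] 83
top b2 [ 0.4505 -0.0225  0.0041] pct [0.0023 0.0288 0.0332] topmed [ 0.4509 -0.0239  0.0301] mid [ 0.4499 -0.0224  0.0301] 551
top sb [ 0.4442 -0.074   0.0578] pct [0.0016 0.0298 0.0581] topmed [ 0.4468 -0.0719  0.0566] mid [ 0.4468 -0.0718  0.056 ] 64
top b0 [ 0.4474 -0.1282  0.0041] pct [0.0011 0.0279 0.0333] topmed [ 0.4455 -0.1187  0.0301] mid [ 0.4449 -0.1226  0.0305] 476
top t1 [0.3937 0.1449 0.0618] pct [-0.0012  0.002   0.0635] topmed [0.3958 0.1513 0.0621] mid [0.396 0.151 0.062] 85
top t2 [ 0.4882 -0.237   0.0584] pct [-0.0016  0.0019  0.062 ] topmed [ 0.4932 -0.2437  0.0606] mid [ 0.4938 -0.2437  0.0594] 84
top rd [0.5708 0.1435 0.0822] pct [0.0001 0.0722 0.0894] topmed [0.5827 0.1383 0.0861] mid [0.5816 0.1385 0.0876] 228
top comp [  0  44 129   9 307] [910.3 501.8] ((339.15283203125, 7.276947975158691), 89.47237396240234)
top comp [ 220  215   91   33 1550] [448.8 -46.9] ((211.80076599121094, 60.71253967285156), 87.4063720703125)
scene rb [0.4455 0.0379 0.
[... 232 characters left out ...]
 t1 [0.3888 0.1579 0.0611] pct [-0.0013  0.0029  0.063 ] topmed [0.3951 0.1523 0.0611] mid [0.3967 0.1514 0.06  ] 119
scene t2 [ 0.4908 -0.2383  0.055 ] pct [-0.0017  0.0017  0.0606] topmed [ 0.4929 -0.2421  0.0597] mid [ 0.4944 -0.2443  0.0577] 67
scene rd [0.5712 0.1469 0.0784] pct [0.0016 0.0732 0.0889] topmed [0.5824 0.1401 0.0853] mid [0.5824 0.139  0.0861] 245
scene comp [ 24 157 121  65 470] [895.8 163.2] ((317.77056884765625, 53.212974548339844), 83.87947082519531)
scene comp [182 157  96  48 333] [695.6 -83.8] ((266.27728271484375, 109.03640747070312), 27.071380615234375)
scene comp [ 238  214   87   64 1458] [449.4 -48.4] ((215.2106475830078, 63.502559661865234), 87.23722076416016)
```

View pics/topcrop.png

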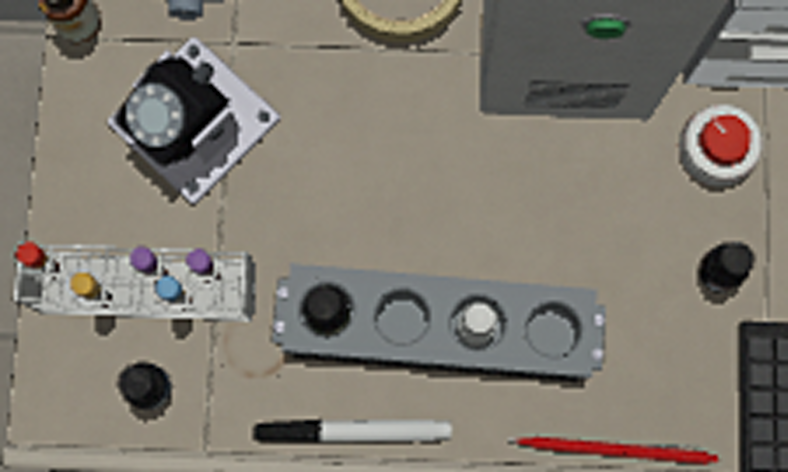

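View pics/scenecrop.png

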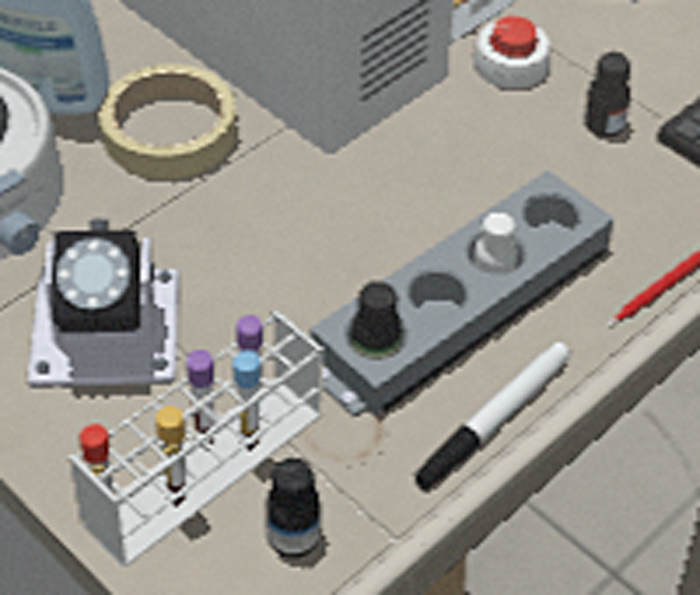

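The crops show the window disc at top-crop (153,113), which is full-image (184,172). In the scene crop it is at (95,272). Bores 2 and 0 are clearly empty. The tube rack sits just +x of bottle 1, so there I'll close the fingers along y.

```bash
python3 - <<'E'
from h import *
for n,(u0,v0) in (("top",(184,172)),("scene",(177,243))):
    c=np.load(n+"0.npz"); P=cloud(c); g=cv2.cvtColor(c["frame"],cv2.COLOR_RGB2GRAY)
    m=(g>75).astype(np.uint8); k=np.zeros_like(m); cv2.circle(k,(u0,v0),13,1,-1); m&=k
    nn,l,s,ce=cv2.connectedComponentsWithStats(m); L=(l==l[v0,u0])
    ct=max(cv2.findContours(L.astype(np.uint8),0,1)[0],key=cv2.contourArea); e=cv2.fitEllipse(cv2.convexHull(ct))
    q=P[L&(c["z_map"]>0)]; ctr=np.median(q,0); q=q[np.linalg.norm(q-ctr,axis=1)<.022]
    for _ in range(3):
        ctr=q.mean(0); N=np.linalg.svd(q-ctr)[2][2]; N*=np.sign(N[2]); q=q[abs((q-ctr)@N)<.003]
    print(n,"ell",np.round(e[0],1),np.round(e[1],1),"centre",np.round(ctr,4),"n",np.round(N,3),len(q),"ray",np.round(ray(c,*e[0],.08),4),"tilt",np.degrees(np.arccos(N[2])),"az",np.degrees(np.arctan2(N[1],-N[0])))
# plate yaw in top: bright low region
c=np.load("top0.npz");P=cloud(c)
m=((P[...,2]>.004)&(P[...,2]<.014)&(abs(P[...,0]-.57)<.08)&(abs(P[...,1]-.13)<.08)).astype(np.uint8)
m[cv2.cvtColor(c["frame"],cv2.COLOR_RGB2GRAY)<150]=0
q=P[m>0]; print("plate",cv2.minAreaRect(q[:,:2].astype(np.float32)*1000),len(q))
# bores by ellipse: low points inside rack
for k,(u,v) in dict(b2=(255,231),b0=(298,234)).items():
    w=np.zeros(P.shape[:2],np.uint8); cv2.circle(w,(u,v),10,1,-1); q=P[(w>0)]
    rim=[ray(c,x,y,.03) for y,x in zip(*np.where((w>0)&(P[...,2]<.024)))]
    rim=np.array(rim); print(k,np.round((rim.min(0)+rim.max(0))/2,4),np.round(np.ptp(rim,axis=0),4))
E
```

```text
top ell [181.2 172. ] [19.9 23.8] centre [0.5732 0.1529 0.0795] n [-0.371  0.333  0.867] 175 ray [0.5732 0.1554 0.08  ] tilt 29.92071494219172 az 41.87292976675209
scene ell [176.1 242.7] [20.1 21.5] centre [0.572  0.1484 0.0793] n [-0.38   0.338  0.861] 289 ray [0.5719 0.1484 0.08  ] tilt 30.5596071630794 az 41.6129786515069
plate ((594.6663208007812, 149.90182495117188), (117.5670166015625, 99.61914825439453), 48.74190902709961) 301
b2 [ 0.4499 -0.0203  0.03  ] [0.0338 0.0338 0.    ]
b0 [ 0.4445 -0.1245  0.03  ] [0.0338 0.0314 0.    ]
```

```bash
cat >> h.py <<'E'
def goto(pos,yaw=None,R=None,base=None):
    "row (tool axes) from measured pose to target"
    from plant import r
    s=r.get_state() if base is None else base
    R0=Ro.from_euler("xyz",s["eef_rot"],degrees=True)
    if R is None: R=Ro.from_euler("xyz",[180,0,yaw],degrees=True)
    d=R0.inv().apply(np.array(pos)-s["tcp_pos"]); v=(R0.inv()*R).as_rotvec(degrees=True)
    return [round(float(x),4) for x in d]+[round(float(x),2) for x in v]
E
python3 - <<'E'
from h import *
for n in ("top","scene"):
    c=np.load(n+"0.npz");P=cloud(c); z=P[...,2]; ok=(c["z_map"]>0)&(z>.05)
    for x0 in np.arange(.36,.66,.04):
        a=[]
        for y0 in np.arange(-.44,.24,.04):
            k=ok&(P[...,0]>=x0)&(P[...,0]<x0+.04)&(P[...,1]>=y0)&(P[...,1]<y0+.04)
            a.append(int(1000*np.percentile(z[k],98)) if k.sum()>4 else 0)
        print(n,round(x0,2),a)
print(goto([.33,-.32,.2],180),goto([.494,-.244,.14],180))
E
```

```text
top 0.36 [273, 281, 278, 264, 0, 0, 0, 0, 0, 0, 0, 0, 0, 0, 65, 66, 0]
top 0.4 [284, 282, 273, 0, 0, 0, 0, 0, 0, 59, 0, 0, 0, 0, 65, 0, 0]
top 0.44 [282, 260, 0, 0, 0, 0, 0, 0, 58, 60, 0, 69, 66, 88, 90, 89, 88]
top 0.48 [0, 0, 0, 0, 63, 63, 0, 0, 0, 0, 0, 0, 0, 88, 85, 68, 90]
top 0.52 [350, 314, 0, 0, 0, 0, 0, 0, 0, 0, 0, 0, 0, 0, 79, 70, 0]
top 0.56 [430, 448, 329, 0, 0, 0, 513, 512, 510, 509, 0, 0, 0, 88, 90, 82, 0]
top 0.6 [0, 472, 437, 179, 179, 179, 523, 523, 523, 522, 0, 0, 0, 78, 89, 0, 0]
top 0.64 [0, 472, 438, 180, 242, 180, 523, 523, 523, 522, 0, 0, 0, 64, 78, 60, 102]
scene 0.36 [0, 279, 276, 258, 0, 0, 0, 0, 0, 0, 0, 0, 0, 0, 63, 61, 0]
scene 0.4 [284, 280, 271, 0, 0, 0, 0, 0, 0, 54, 0, 0, 0, 0, 63, 61, 0]
scene 0.44 [280, 257, 0, 0, 0, 0, 0, 0, 57, 58, 0, 70, 64, 87, 88, 88, 88]
scene 0.48 [0, 0, 0, 0, 62, 61, 0, 0, 0, 0, 0, 0, 0, 86, 86, 65, 86]
scene 0.52 [348, 305, 0, 0, 0, 0, 0, 0, 0, 0, 0, 0, 0, 0, 78, 68, 0]
scene 0.56 [437, 437, 314, 0, 0, 0, 486, 492, 493, 507, 0, 0, 0, 87, 90, 81, 0]
scene 0.6 [0, 438, 429, 178, 178, 177, 452, 495, 504, 503, 0, 0, 0, 77, 89, 65, 0]
scene 0.64 [0, 420, 424, 179, 179, 0, 0, 0, 0, 492, 0, 0, 0, 60, 76, 66, 100]
[-0.2114, 0.266, 0.0261, 0.07, -0.08, 18.6] [-0.3911, 0.2856, 0.086, 0.07, -0.08, 18.6]
```

```bash
python3 - <<'E'
from h import *
from plant import r
w=r.capture("wrist"); np.savez("wrist0.npz",**w)
c=np.load("top0.npz");P=cloud(c)
A=cv2.resize(c["frame"][180:384,352:512],(400,510)); B=cv2.resize(w["frame"],(400,300))
B=np.vstack([B,np.zeros((210,400,3),np.uint8)])
cv2.imwrite("pics/m1.png",np.hstack([A,B])[:,:,::-1])
for v in range(210,384,20): print(v,[tuple(int(1000*t) for t in P[v,u]) for u in (390,410,430,450,480,505)])
print(np.round(w["cam_to_world"],3).tolist())
E
```

```text
210 [(516, -356, 2), (518, -406, 3), (520, -456, 1), (522, -505, 3), (525, -582, 0), (479, -487, 260)]
230 [(466, -356, 0), (468, -404, 1), (470, -454, 1), (438, -385, 253), (437, -428, 278), (438, -471, 281)]
250 [(417, -353, 1), (419, -402, 3), (399, -341, 265), (399, -371, 279), (403, -434, 261), (411, -524, 187)]
270 [(369, -351, 3), (362, -309, 252), (363, -336, 273), (367, -407, 196), (369, -458, 212), (370, -504, 215)]
290 [(325, -283, 216), (327, -304, 261), (327, -370, 188), (329, -407, 191), (331, -455, 212), (333, -483, 246)]
310 [(289, -278, 228), (292, -303, 260), (290, -367, 189), (291, -403, 195), (293, -466, 186), (295, -515, 185)]
330 [(273, -217, 417), (280, -223, 477), (280, -253, 465), (260, -376, 252), (257, -460, 191), (262, -484, 233)]
350 [(298, -107, 766), (257, -222, 477), (262, -236, 505), (264, -256, 513), (255, -327, 443), (257, -360, 444)]
370 [(292, -99, 791), (293, -108, 795), (239, -236, 503), (242, -254, 514), (185, -455, 191), (186, -503, 190)]
[[-0.32, 0.906, 0.278, 0.138], [0.947, 0.306, 0.096, -0.665], [0.002, 0.294, -0.956, 0.383], [0.0, 0.0, 0.0, 1.0]]
```

View pics/m1.png

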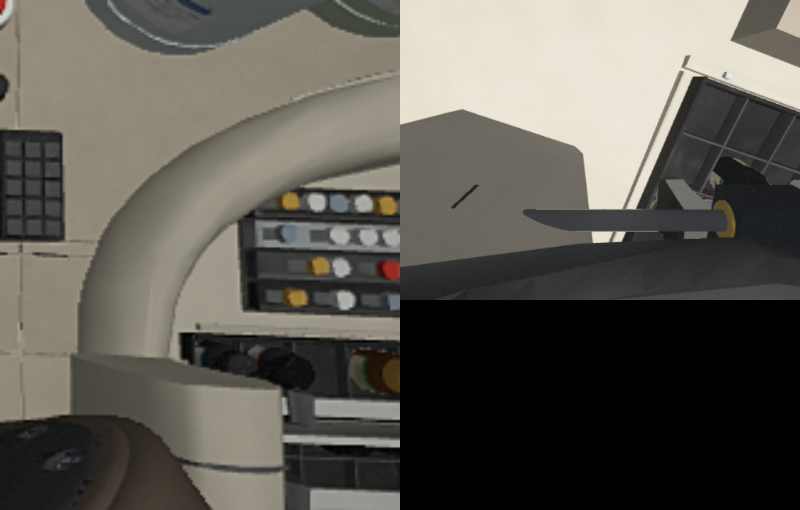

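The left panel shows a beige tube about 0.28 m high, and a box about 0.5 m high, between the tool and the worktop. They may be fixed, so I'll lift straight up first and see whether they move.

>>> drive_effector([
  [[0,0,-0.04,0,0,0],[0,0,-0.08,0,0,0],[0,0,-0.12,0,0,0],[0,0,-0.16,0,0,0],[0,0,-0.17,0,0,0],[0,0,-0.17,0,0,0]],
])

```text
time_s: 0.65
tcp_pos: [0.216, -0.6407, 0.4011]
eef_rot: [-179.6, 0.1, -161.4]
contact_force: [2.8, 1.8, -1.9]
gripper_width: 0.0879
gripper_force: 0.0
```

```bash
python3 - <<'E'
from h import *
from plant import r
c=r.capture("top"); np.savez("top1.npz",**c); P=cloud(c)
p0=cloud(np.load("top0.npz"))
for v in range(230,384,20): print(v,[tuple(int(1000*t) for t in P[v,u]) for u in (390,410,430,450,480,505)])
print(np.round(r.get_state()["tcp_pos"],4),np.round(r.get_state()["eef_rot"],2))
s=r.capture("scene"); 
cv2.imwrite("pics/m2.png",np.vstack([cv2.resize(c["frame"][150:,200:],(468,351)),cv2.resize(s["frame"][0:384:,200:],(200,246)).repeat(1,0) if 0 else np.zeros((1,468,3),np.uint8)])[:,:,::-1])
E
```

```text
230 [(466, -355, 0), (468, -404, 1), (470, -454, 1), (438, -386, 252), (437, -427, 280), (438, -471, 281)]
250 [(417, -353, 1), (419, -403, 0), (399, -341, 265), (399, -372, 277), (402, -434, 262), (411, -526, 184)]
270 [(369, -351, 3), (362, -309, 252), (363, -337, 272), (367, -406, 199), (369, -457, 214), (371, -506, 212)]
290 [(325, -282, 218), (327, -305, 259), (327, -370, 188), (329, -407, 191), (331, -455, 213), (333, -483, 245)]
310 [(289, -278, 227), (292, -302, 262), (290, -367, 190), (291, -404, 193), (293, -466, 185), (295, -516, 184)]
330 [(273, -217, 417), (280, -224, 477), (280, -253, 467), (260, -376, 250), (256, -462, 189), (262, -483, 235)]
350 [(246, -217, 414), (256, -223, 476), (262, -236, 506), (264, -255, 514), (255, -327, 443), (256, -361, 442)]
370 [(220, -218, 410), (233, -223, 474), (240, -235, 506), (242, -255, 513), (185, -455, 191), (186, -503, 190)]
[ 0.216  -0.64    0.3981] [-1.7982e+02  9.0000e-02 -1.6138e+02]
```

The tube and box did not move, so they are fixed. I'll cross above them at z ≈ 0.42.

```bash
python3 - <<'E'
from h import *
print(goto([.35,-.45,.43],-170),goto([.494,-.244,.40],180),goto([.494,-.244,.14],180))
E
```

```text
[-0.1876, 0.1367, -0.0337, 0.01, 0.06, 8.62] [-0.3898, 0.2859, -0.0035, 0.02, 0.06, 18.62] [-0.3896, 0.2859, 0.2565, 0.02, 0.06, 18.62]
```

>>> drive_effector([
  [[-0.03,0.02,-0.015,0,0,1],[-0.06,0.044,-0.03,0,0,3],[-0.09,0.066,-0.034,0,0,5],[-0.12,0.088,-0.034,0,0,6],[-0.155,0.113,-0.034,0,0,7],[-0.188,0.137,-0.034,0,0,8.6],[-0.22,0.16,-0.03,0,0,10],[-0.255,0.185,-0.02,0,0,12],[-0.288,0.21,-0.01,0,0,14],[-0.32,0.235,-0.004,0,0,16],[-0.355,0.26,-0.004,0,0,18],[-0.39,0.286,-0.004,0,0.06,18.6]],
], finger_gap=0.06)

```text
time_s: 1.75
tcp_pos: [0.4903, -0.2467, 0.3982]
eef_rot: [179.9, -0.2, 179.9]
contact_force: [2.7, -0.1, 0.2]
gripper_width: 0.0601
gripper_force: 0.0
```

>>> drive_effector([
  [[0,0,0,0,0,0],[0,0,0.03,0,0,0],[0,0,0.06,0,0,0],[0,0,0.09,0,0,0],[0,0,0.12,0,0,0],[0,0,0.15,0,0,0],[0,0,0.18,0,0,0],[0,0,0.21,0,0,0],[0,0,0.24,0,0,0],[0,0,0.25,0,0,0]],
])

```text
time_s: 2.58
tcp_pos: [0.4862, -0.2481, 0.1447]
eef_rot: [179.9, -0.6, 180.0]
contact_force: [1.6, 1.4, -2.5]
gripper_width: 0.0604
gripper_force: 0.0
```

```bash
python3 - <<'E'
from h import *
from plant import r
for n in ("wrist","scene","top"):
    c=r.capture(n); np.savez(n+"2.npz",**c)
    if n=="wrist": W=c["frame"]; P=cloud(c); print(np.round(c["cam_to_world"],3).tolist(),c["fx"])
    else: 
        cv2.imwrite
S=np.load("scene2.npz")["frame"]
cv2.imwrite("pics/m3.png",np.hstack([cv2.resize(W,(440,330)),cv2.resize(S[100:350,150:],(360,250)) if 0 else cv2.resize(S[90:330,200:420],(360,330))])[:,:,::-1])
print(goto([.494,-.244,.031],180), r.get_state()["tcp_pos"],r.get_state()["eef_rot"])
E
```

```text
[[-0.001, 0.958, 0.286, 0.407], [1.0, -0.0, 0.003, -0.248], [0.003, 0.286, -0.958, 0.302], [0.0, 0.0, 0.0, 1.0]] 305.97823314637634
[-0.005, 0.0052, 0.1189, -0.01, -0.21, 0.02] [ 0.48945699 -0.24920861  0.1499614 ] [-179.99183991   -0.20829062 -179.97521797]
```

View pics/m3.png

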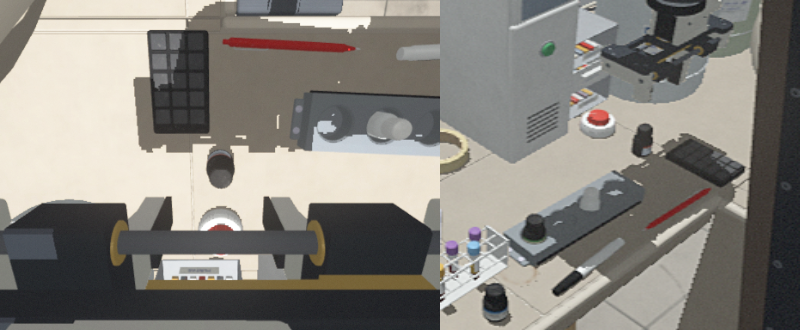

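The wrist view (left panel) shows bottle 2 at (220,165), lying between the fingers, with the keypad and timer clear of the descent. I'll let the arm settle and measure the bottle again from the wrist.

>>> drive_effector([
  [[0,0,0,0,0,0],[0,0,0,0,0,0]],
])

```text
time_s: 2.9
tcp_pos: [0.4911, -0.2494, 0.1523]
eef_rot: [-180.0, 0.1, -180.0]
contact_force: [2.9, 1.1, -0.5]
gripper_width: 0.0601
gripper_force: 0.0
```

```bash
python3 - <<'E'
from h import *
from plant import r
w=r.capture("wrist"); P=cloud(w); s=r.get_state(); print(s["tcp_pos"],s["eef_rot"])
T=w["cam_to_world"]; print(np.round(T[:3,3],4))
k=(w["z_map"]>0)&(abs(P[...,0]-.494)<.035)&(abs(P[...,1]+.244)<.035)&(P[...,2]>.053)&(P[...,2]<.068)
q=P[k]; print(len(q),q.min(0),q.max(0),(q.min(0)+q.max(0))/2,np.median(q,0))
print(goto([.494,-.244,.031],180))
E
```

```text
[ 0.49104892 -0.249376    0.15228656] [-1.79958171e+02  1.04961794e-01 -1.79978936e+02]
[ 0.4102 -0.2489  0.309 ]
576 [ 0.48172626 -0.25571883  0.05310625] [ 0.50548432 -0.23215925  0.06155088] [ 0.49360529 -0.24393904  0.05732856] [ 0.49244891 -0.24437714  0.05947493]
[-0.0027, 0.0055, 0.1213, -0.04, 0.1, 0.02]
```

>>> drive_effector([
  [[-0.001,0.002,0.02,0,0,0],[-0.002,0.004,0.04,0,0,0],[-0.0027,0.0055,0.06,0,0,0],[-0.0027,0.0055,0.08,0,0,0],[-0.0027,0.0055,0.095,0,0,0],[-0.0027,0.0055,0.108,0,0,0],[-0.0027,0.0055,0.116,0,0,0],[-0.0027,0.0055,0.121,0,0,0],[-0.0027,0.0055,0.121,0,0,0],[-0.0027,0.0055,0.121,0,0,0],[-0.0027,0.0055,0.121,0,0,0],[-0.0027,0.0055,0.121,0,0,0]],
])

```text
time_s: 3.95
tcp_pos: [0.4932, -0.2438, 0.0305]
eef_rot: [-180.0, 0.0, -180.0]
contact_force: [2.4, 0.7, -1.1]
gripper_width: 0.06
gripper_force: 0.0
```

Now grip, then lift.

>>> drive_effector([
  [[0,0,0,0,0,0],[0,0,0,0,0,0],[0,0,0,0,0,0],[0,0,0,0,0,0],[0,0,0,0,0,0],[0,0,0,0,0,0],[0,0,0,0,0,0],[0,0,0,0,0,0]],
], finger_gap=0.02, force=15)

```text
time_s: 4.62
tcp_pos: [0.4926, -0.2437, 0.0296]
eef_rot: [-180.0, -0.1, -180.0]
contact_force: [2.1, 0.5, -0.1]
gripper_width: 0.0305
gripper_force: 15.0
```

>>> drive_effector([
  [[0,0,-0.01,0,0,0],[0,0,-0.03,0,0,0],[0,0,-0.06,0,0,0],[0,0,-0.09,0,0,0],[0,0,-0.10,0,0,0],[0,0,-0.10,0,0,0],[0,0,-0.10,0,0,0],[0,0,-0.10,0,0,0]],
])

```text
time_s: 5.28
tcp_pos: [0.4917, -0.2434, 0.1285]
eef_rot: [180.0, -0.2, 180.0]
contact_force: [2.4, 0.8, -2.4]
gripper_width: 0.0302
gripper_force: 15.0
```

```bash
python3 - <<'E'
from h import *
print(goto([.445,-.125,.13],-92.6))
E
```

```text
[0.0467, 0.1184, -0.0014, 0.14, -0.1, -87.41]
```

>>> drive_effector([
  [[0.025,0,0,0,0,0],[0.05,0.01,0,0,0,0],[0.05,0.03,0,0,0,-7],[0.05,0.05,0,0,0,-14],[0.05,0.07,0,0,0,-21],[0.05,0.09,0,0,0,-28],[0.05,0.105,0,0,0,-35],[0.048,0.115,0,0,0,-42],[0.047,0.1184,0,0,0,-49],[0.047,0.1184,0,0,0,-56],[0.047,0.1184,0,0,0,-63],[0.047,0.1184,0,0,0,-70]],
])

```text
time_s: 6.28
tcp_pos: [0.4446, -0.1251, 0.128]
eef_rot: [179.8, -0.1, -109.6]
contact_force: [2.1, 0.6, -1.3]
gripper_width: 0.0302
gripper_force: 15.0
```

>>> drive_effector([
  [[0,0,0,0,0,-7],[0,0,0,0,0,-14],[0,0,0,0,0,-17.4],[0,0,0,0,0,-17.4],[0,0,0,0,0,-17.4],[0,0,0,0,0,-17.4]],
])

```text
time_s: 6.78
tcp_pos: [0.4452, -0.1253, 0.1288]
eef_rot: [179.8, -0.0, -92.7]
contact_force: [3.5, 0.8, -2.3]
gripper_width: 0.0307
gripper_force: 15.0
```

```bash
python3 - <<'E'
from h import *
from plant import r
w=r.capture("wrist"); np.savez("wrist3.npz",**w); s=r.capture("scene"); np.savez("scene3.npz",**s); t=r.capture("top");np.savez("top3.npz",**t)
print(r.get_state()["tcp_pos"],r.get_state()["eef_rot"],goto([.445,-.125,.13],-92.6))
cv2.imwrite("pics/m4.png",np.hstack([cv2.resize(w["frame"],(440,330)),cv2.resize(s["frame"][90:330,200:420],(360,330))])[:,:,::-1])
E
```

```text
[ 0.44551482 -0.12529946  0.12933638] [ 1.79911659e+02 -1.57793815e-02 -9.26573338e+01] [-0.0003, 0.0005, -0.0007, 0.09, -0.02, -0.06]
```

View pics/m4.png

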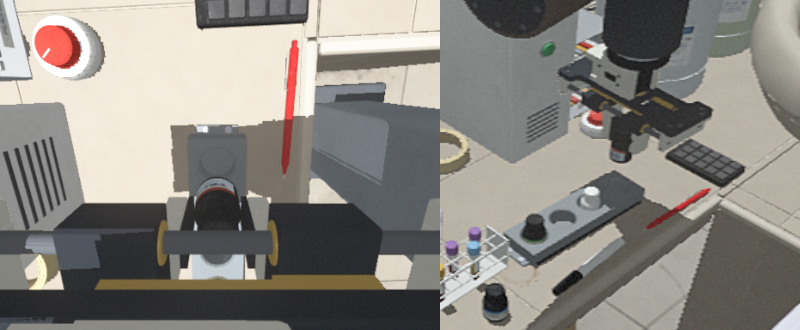

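The wrist view shows bottle 2 upright in the fingers at (217,200), with bore 0 just behind it at (217,160). I'll measure the two against each other.

```bash
cat >> h.py <<'E'
def fitc(q,R):
    from scipy.optimize import least_squares
    c0=q[:,:2].mean(0)+[0,.008]
    s=least_squares(lambda p:np.hypot(*(q[:,:2]-p).T)-R,c0,loss="soft_l1",f_scale=.001); return s.x,np.std(s.fun)
E
python3 - <<'E'
from h import *
for n in ("wrist3","scene3"):
    c=np.load(n+".npz");P=cloud(c);ok=c["z_map"]>0
    for lo,hi in((.1,.11),(.11,.12),(.12,.13)):
        q=P[ok&(P[...,2]>lo)&(P[...,2]<hi)&(np.hypot(P[...,0]-.445,P[...,1]+.125)<.025)]
        if len(q)>8: print(n,lo,len(q),fitc(q,.0155),q.min(0),q.max(0))
    m=ok&(P[...,2]>.026)&(P[...,2]<.034)&(abs(P[...,0]-.449)<.04)&(P[...,1]<.065)&(P[...,1]>-.16)
    q=P[m]; 
    print(n,"rack",cv2.minAreaRect(q[:,:2].astype(np.float32)*1000))
    for y0,y1 in ((-.152,-.146),(-.05,-.044)):
        e=q[(q[:,1]>y0)&(q[:,1]<y1)]
        if len(e)>5: print(y0,len(e),np.percentile(e[:,0],[2,98]),np.mean(np.percentile(e[:,0],[2,98])))
    for nm,b in (("b0",(.445,-.125)),("b2",(.45,-.0212))):
        v,u=np.where(ok&(P[...,2]<.022)&(np.hypot(P[...,0]-b[0],P[...,1]-b[1])<.017)&(P[...,2]>0)); 
        if len(u)>8:
            rr=np.array([ray(c,a,bb,.03) for a,bb in zip(u,v)]);print(nm,len(u),rr.min(0),rr.max(0),(rr.min(0)+rr.max(0))/2)
E
```

```text
wrist3 0.1 199 (array([ 0.4450283 , -0.12294179]), np.float64(0.0001980148859232669)) [ 0.42978025 -0.13881211  0.10097784] [ 0.46004069 -0.12590676  0.10994994]
wrist3 0.11 282 (array([ 0.44495942, -0.12301579]), np.float64(0.00019656938763094702)) [ 0.42977903 -0.13898333  0.11015132] [ 0.46014976 -0.12619887  0.11999773]
wrist3 0.12 380 (array([ 0.44481674, -0.12306549]), np.float64(0.0012268901876623579)) [ 0.42547966 -0.13912141  0.12002173] [ 0.4628659  -0.12363561  0.12999878]
wrist3 rack ((447.3879699707031, -67.04737854003906), (171.4398651123047, 60.13784408569336), 87.50495910644531)
-0.152 478 [0.41467788 0.47226678] 0.4434723310570831
b0 801 [ 0.4297235  -0.14254449  0.03      ] [ 0.46016398 -0.11673906  0.03      ] [ 0.44494374 -0.12964178  0.03      ]
scene3 0.1 41 (array([ 0.4307044, -0.1028608]), np.float64(0.004302706029594234)) [ 0.43004648 -0.12917951  0.10019757] [ 0.45303061 -0.10828877  0.10998656]
scene3 0.11 46 (array([ 0.4374866 , -0.09985535]), np.float64(0.004574778332402909)) [ 0.43005303 -0.12807457  0.11005638] [ 0.45853592 -0.10813571  0.11960105]
scene3 0.12 45 (array([ 0.43241093, -0.10039252]), np.float64(0.0044563161029005675)) [ 0.42772231 -0.12274969  0.12071652] [ 0.46288279 -0.10776065  0.12986143]
scene3 rack ((449.3648681640625, -48.425445556640625), (215.4003448486328, 62.77561569213867), 87.38578796386719)
-0.152 47 [0.41632529 0.47341647] 0.44487087739833775
-0.05 56 [0.41918112 0.47931096] 0.4492460373551751
b0 29 [ 0.42841658 -0.1223901   0.03      ] [ 0.44821675 -0.10740402  0.03      ] [ 0.43831667 -0.11489706  0.03      ]
b2 41 [ 0.43224728 -0.02081973  0.03      ] [ 0.45264348 -0.00344361  0.03      ] [ 0.44244538 -0.01213167  0.03      ]
```

>>> drive_effector([
  [[0.001,0,0.015,0,0,0],[0.0016,0,0.03,0,0,0],[0.0016,0,0.045,0,0,0],[0.0016,0,0.055,0,0,0],[0.0016,0,0.062,0,0,0],[0.0016,0,0.068,0,0,0],[0.0016,0,0.074,0,0,0],[0.0016,0,0.080,0,0,0],[0.0016,0,0.084,0,0,0],[0.0016,0,0.088,0,0,0],[0.0016,0,0.088,0,0,0],[0.0016,0,0.088,0,0,0]],
])

```text
time_s: 7.93
tcp_pos: [0.4455, -0.1269, 0.0416]
eef_rot: [179.9, -0.0, -92.6]
contact_force: [3.2, 1.0, -0.8]
gripper_width: 0.0306
gripper_force: 15.0
```

>>> drive_effector([
  [[0,0,0.002,0,0,0],[0,0,0.003,0,0,0],[0,0,0.004,0,0,0],[0,0,0.004,0,0,0]],
])

```text
time_s: 8.27
tcp_pos: [0.4455, -0.1269, 0.0375]
eef_rot: [179.9, -0.0, -92.6]
contact_force: [2.1, 1.4, -1.4]
gripper_width: 0.0306
gripper_force: 15.0
```

>>> drive_effector([
  [[0,0,0.001,0,0,0],[0,0,0.0015,0,0,0],[0,0,0.0015,0,0,0]],
])

```text
time_s: 8.52
tcp_pos: [0.4454, -0.1269, 0.036]
eef_rot: [179.9, -0.0, -92.6]
contact_force: [1.7, 1.0, -1.1]
gripper_width: 0.0307
gripper_force: 15.0
```

>>> drive_effector([
  [[0,0,0,0,0,0],[0,0,0,0,0,0],[0,0,0,0,0,0],[0,0,0,0,0,0],[0,0,-0.015,0,0,0],[0,0,-0.04,0,0,0],[0,0,-0.08,0,0,0],[0,0,-0.11,0,0,0],[0,0,-0.11,0,0,0],[0,0,-0.11,0,0,0],[0,0,-0.11,0,0,0]],
], finger_gap=0.055)

```text
time_s: 9.43
tcp_pos: [0.4452, -0.1268, 0.1458]
eef_rot: [179.9, 0.0, -92.6]
contact_force: [2.4, 0.8, -1.4]
gripper_width: 0.0551
gripper_force: 0.0
```

```bash
python3 - <<'E'
from h import *
from plant import r
for n in ("top","wrist"):
    c=r.capture(n); np.savez(n+"4.npz",**c);P=cloud(c);ok=c["z_map"]>0
    q=P[ok&(P[...,2]>.052)&(P[...,2]<.08)&(np.hypot(P[...,0]-.445,P[...,1]+.125)<.025)]
    print(n,len(q),np.percentile(q[:,2],98),(q.min(0)+q.max(0))/2,np.median(q,0))
s=r.get_state();print(s["tcp_pos"],s["eef_rot"])
print(goto([.396,.151,.16],180))
E
```

```text
top 4 0.06929487921047192 [ 0.43657937 -0.12772292  0.06315227] [ 0.43593207 -0.12726632  0.06690468]
wrist 696 0.06685162786215168 [ 0.44550874 -0.12430019  0.05991261] [ 0.44527571 -0.1270584   0.06542375]
[ 0.44470805 -0.12692857  0.14499363] [ 1.79819210e+02 -2.04896725e-02 -9.26014516e+01]
[-0.2754, 0.0613, -0.0149, 0.13, -0.15, 87.4]
```

>>> drive_effector([
  [[-0.02,0.02,-0.015,0,0,4],[-0.045,0.04,-0.015,0,0,11],[-0.07,0.06,-0.015,0,0,18],[-0.1,0.061,-0.015,0,0,25],[-0.13,0.061,-0.015,0,0,32],[-0.16,0.061,-0.015,0,0,39],[-0.19,0.061,-0.015,0,0,46],[-0.22,0.061,-0.015,0,0,53],[-0.25,0.061,-0.015,0,0,60],[-0.27,0.061,-0.015,0,0,67],[-0.2754,0.0613,-0.015,0,0,74],[-0.2754,0.0613,-0.015,0,0,81]],
], finger_gap=0.06)

```text
time_s: 10.53
tcp_pos: [0.3964, 0.1523, 0.1598]
eef_rot: [-179.9, -0.2, -169.2]
contact_force: [2.1, 0.3, -1.5]
gripper_width: 0.0603
gripper_force: 0.0
```

>>> drive_effector([
  [[0,0,0,0,0,5],[0,0,0,0,0,6.4],[0,0,0,0,0,6.4],[0,0,0,0,0,6.4],[0,0,0,0,0,6.4]],
])

```text
time_s: 10.95
tcp_pos: [0.3967, 0.1507, 0.1608]
eef_rot: [-180.0, -0.1, -175.3]
contact_force: [2.9, 0.6, -1.1]
gripper_width: 0.0601
gripper_force: 0.0
```

```bash
python3 - <<'E'
from h import *
from plant import r
w=r.capture("wrist"); np.savez("wrist5.npz",**w); P=cloud(w); s=r.get_state(); print(s["tcp_pos"],s["eef_rot"],s["joints"])
k=(w["z_map"]>0)&(abs(P[...,0]-.396)<.025)&(abs(P[...,1]-.151)<.03)&(P[...,2]>.053)&(P[...,2]<.07)
q=P[k]; c=(q.min(0)+q.max(0))/2; print(len(q),c,np.percentile(q[:,2],98))
print(goto([.396,.151,.0325],180))
E
```

```text
[0.39679141 0.15078262 0.16088554] [-1.79977870e+02 -7.88288632e-02 -1.75332689e+02] [ 4.76321600e+01 -3.38839865e-01 -3.46518747e+01 -4.54003736e-02
 -5.57597409e+01 -1.32939264e+02]
562 [0.39520506 0.15236024 0.0584041 ] 0.062358454964285055
[0.0006, 0.0003, 0.1284, -0.03, -0.08, 4.67]
```

>>> drive_effector([
  [[0.001,0.001,0.02,0,0,0],[0.001,0.001,0.04,0,0,0],[0.001,0.001,0.06,0,0,0],[0.001,0.001,0.08,0,0,0],[0.001,0.001,0.1,0,0,0],[0.001,0.001,0.115,0,0,0],[0.001,0.001,0.123,0,0,0],[0.001,0.001,0.128,0,0,0],[0.001,0.001,0.128,0,0,0],[0.001,0.001,0.128,0,0,0],[0.001,0.001,0.128,0,0,0]],
])

```text
time_s: 11.92
tcp_pos: [0.3961, 0.1524, 0.0339]
eef_rot: [180.0, 0.0, -175.4]
contact_force: [3.3, 0.6, -1.1]
gripper_width: 0.0598
gripper_force: 0.0
```

>>> drive_effector([
  [[0,0,0,0,0,0],[0,0,0,0,0,0],[0,0,0,0,0,0],[0,0,0,0,0,0],[0,0,0,0,0,0],[0,0,0,0,0,0],[0,0,0,0,0,0],[0,0,0,0,0,0]],
], finger_gap=0.02, force=15)

```text
time_s: 12.58
tcp_pos: [0.3957, 0.1519, 0.0332]
eef_rot: [-180.0, -0.1, -175.4]
contact_force: [2.8, 0.7, 1.5]
gripper_width: 0.0303
gripper_force: 15.0
```

>>> drive_effector([
  [[0,0,-0.01,0,0,0],[0,0,-0.03,0,0,0],[0,0,-0.06,0,0,0],[0,0,-0.09,0,0,0],[0,0,-0.1,0,0,0],[0,0,-0.1,0,0,0],[0,0,-0.1,0,0,0],[0,0,-0.1,0,0,0]],
])

```text
time_s: 13.25
tcp_pos: [0.3951, 0.1514, 0.1321]
eef_rot: [-180.0, -0.1, -175.4]
contact_force: [2.8, 0.4, -1.7]
gripper_width: 0.0305
gripper_force: 15.0
```

```bash
python3 - <<'E'
from h import *
print(goto([.45,-.0225,.13],-92.6))
E
```

```text
[-0.0409, -0.1778, 0.0021, 0.07, -0.14, -82.84]
```

>>> drive_effector([
  [[-0.004,-0.015,0,0,0,-5],[-0.01,-0.035,0,0,0,-12],[-0.015,-0.06,0,0,0,-19],[-0.02,-0.085,0,0,0,-26],[-0.025,-0.11,0,0,0,-33],[-0.03,-0.135,0,0,0,-40],[-0.036,-0.155,0,0,0,-47],[-0.04,-0.17,0,0,0,-54],[-0.041,-0.178,0,0,0,-61],[-0.041,-0.178,0,0,0,-68],[-0.041,-0.178,0,0,0,-75],[-0.041,-0.178,0,0,0,-82]],
])

```text
time_s: 14.25
tcp_pos: [0.4499, -0.0229, 0.1313]
eef_rot: [179.8, -0.1, -93.1]
contact_force: [2.7, 1.5, -1.6]
gripper_width: 0.0303
gripper_force: 15.0
```

>>> drive_effector([
  [[0,0,0,0,0,-0.8],[0,0,0,0,0,-0.8],[0,0,0,0,0,-0.8],[0,0,0,0,0,-0.8]],
])

```text
time_s: 14.58
tcp_pos: [0.4506, -0.0222, 0.1326]
eef_rot: [179.9, -0.0, -92.8]
contact_force: [3.1, 1.1, -0.9]
gripper_width: 0.0308
gripper_force: 15.0
```

```bash
python3 - <<'E'
from h import *
from plant import r
c=r.capture("wrist"); np.savez("wrist6.npz",**c);P=cloud(c);ok=c["z_map"]>0
for lo,hi in((.103,.111),(.111,.12)):
    q=P[ok&(P[...,2]>lo)&(P[...,2]<hi)&(np.hypot(P[...,0]-.45,P[...,1]+.022)<.025)]
    print(lo,len(q),fitc(q,.0155))
for nm,b in (("b2",(.45,-.0212)),):
    v,u=np.where(ok&(P[...,2]<.022)&(np.hypot(P[...,0]-b[0],P[...,1]-b[1])<.022)&(P[...,2]>0)); 
    rr=np.array([ray(c,a,bb,.03) for a,bb in zip(u,v)]);print(nm,len(u),rr.min(0),rr.max(0),(rr.min(0)+rr.max(0))/2)
q=P[ok&(P[...,2]>.053)&(P[...,2]<.075)&(np.hypot(P[...,0]-.445,P[...,1]+.125)<.025)];print("t2",(q.min(0)+q.max(0))/2)
q=P[ok&(P[...,2]>.046)&(P[...,2]<.075)&(np.hypot(P[...,0]-.447,P[...,1]+.073)<.02)];print("sb",(q.min(0)+q.max(0))/2,np.percentile(q[:,2],98))
s=r.get_state();print(s["tcp_pos"],s["eef_rot"])
cv2.imwrite("pics/m5.png",c["frame"][:,:,::-1])
E
```

```text
0.103 169 (array([ 0.45019751, -0.02091518]), np.float64(0.00016765566425846633))
0.111 235 (array([ 0.4501588, -0.0210011]), np.float64(0.00018873916411933265))
b2 1024 [ 0.43254861 -0.03918831  0.03      ] [ 0.46654796 -0.00829022  0.03      ] [ 0.44954828 -0.02373927  0.03      ]
t2 [ 0.44564389 -0.12441663  0.06107522]
sb [ 0.44717449 -0.07267838  0.05218864] 0.05708528459614682
[ 0.45065665 -0.022204    0.13275709] [ 1.79908261e+02 -2.44479396e-02 -9.27354262e+01]
```

View pics/m5.png

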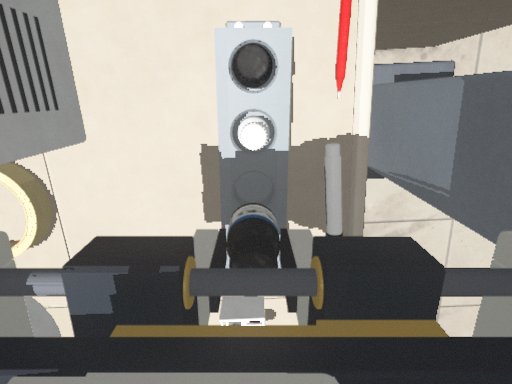

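The wrist view shows bottle 1 above bore 2, bottle 2 seated at (253,65) and the short bottle at (254,132). Alignment is within 1 mm, so I'll lower it.

>>> drive_effector([
  [[0,0.0005,0.015,0,0,0],[0.0003,0.0005,0.03,0,0,0],[0.0003,0.0005,0.045,0,0,0],[0.0003,0.0005,0.055,0,0,0],[0.0003,0.0005,0.063,0,0,0],[0.0003,0.0005,0.07,0,0,0],[0.0003,0.0005,0.076,0,0,0],[0.0003,0.0005,0.082,0,0,0],[0.0003,0.0005,0.086,0,0,0],[0.0003,0.0005,0.09,0,0,0],[0.0003,0.0005,0.09,0,0,0],[0.0003,0.0005,0.09,0,0,0]],
])

```text
time_s: 15.63
tcp_pos: [0.4503, -0.0225, 0.0431]
eef_rot: [179.9, -0.0, -92.6]
contact_force: [3.1, 0.9, -0.8]
gripper_width: 0.0305
gripper_force: 15.0
```

>>> drive_effector([
  [[0,0,0.002,0,0,0],[0,0,0.004,0,0,0],[0,0,0.005,0,0,0],[0,0,0.005,0,0,0],[0,0,0.005,0,0,0]],
])

```text
time_s: 16.05
tcp_pos: [0.4502, -0.0225, 0.0381]
eef_rot: [179.9, -0.0, -92.6]
contact_force: [3.1, 1.0, -1.2]
gripper_width: 0.0307
gripper_force: 15.0
```

>>> drive_effector([
  [[0,0,0.0005,0,0,0],[0,0,0,0,0,0],[0,0,0,0,0,0],[0,0,0,0,0,0],[0,0,-0.015,0,0,0],[0,0,-0.04,0,0,0],[0,0,-0.08,0,0,0],[0,0,-0.1,0,0,0],[0,0,-0.1,0,0,0]],
], finger_gap=0.05)

```text
time_s: 16.8
tcp_pos: [0.4532, -0.0218, 0.1428]
eef_rot: [-179.6, 0.1, -92.6]
contact_force: [3.7, 1.1, -0.6]
gripper_width: 0.0504
gripper_force: 0.0
```

>>> drive_effector([
  [[0.02,0,0,0,0,0],[0.04,0,0,0,0,0],[0.05,0,0,0,0,0],[0.05,0,0,0,0,0],[0.05,0,0,0,0,0],[0.05,0,0,0,0,0]],
])

```text
time_s: 17.3
tcp_pos: [0.448, -0.0723, 0.1378]
eef_rot: [179.9, -0.0, -92.6]
contact_force: [2.3, 0.8, -0.7]
gripper_width: 0.0501
gripper_force: 0.0
```

```bash
python3 - <<'E'
from h import *
from plant import r
for n in ("wrist","top"):
  c=r.capture(n); np.savez(n+"7.npz",**c);P=cloud(c);ok=c["z_map"]>0
  for nm,b,lo in (("t2",(.445,-.125),.053),("t1",(.45,-.0212),.053),("rb",(.4526,.0302),.053),("sb",(.447,-.073),.046)):
    q=P[ok&(P[...,2]>lo)&(P[...,2]<.075)&(np.hypot(P[...,0]-b[0],P[...,1]-b[1])<.02)]
    if len(q)>8: print(n,nm,len(q),(q.min(0)+q.max(0))/2,np.median(q,0),np.percentile(q[:,2],98))
s=r.get_state();print(s["tcp_pos"],s["eef_rot"])
print(goto([.4472,-.0727,.042],-92.6))
E
```

```text
wrist t2 806 [ 0.44548808 -0.12481911  0.06044056] [ 0.44550784 -0.12518838  0.06553092] 0.06708884862059963
wrist t1 658 [ 0.44970288 -0.02327715  0.06038367] [ 0.4496682  -0.02538248  0.0653118 ] 0.06683170828028552
wrist rb 578 [0.45161184 0.03058165 0.06029676] [0.45161281 0.02788106 0.06533741] 0.066957346514913
wrist sb 517 [ 0.44697623 -0.07275275  0.05192577] [ 0.44720226 -0.07444477  0.05546799] 0.056888605898503176
top t2 22 [ 0.44142872 -0.12808621  0.06355216] [ 0.43856345 -0.13007141  0.06606601] 0.06929568159991843
[ 0.44810104 -0.07201814  0.13793686] [ 1.79929327e+02 -1.53418257e-02 -9.25941167e+01]
[0.0007, 0.0008, 0.0959, 0.07, -0.02, 0.01]
```

>>> drive_effector([
  [[0.0007,0.0008,0.02,0,0,0],[0.0007,0.0008,0.04,0,0,0],[0.0007,0.0008,0.06,0,0,0],[0.0007,0.0008,0.075,0,0,0],[0.0007,0.0008,0.087,0,0,0],[0.0007,0.0008,0.093,0,0,0],[0.0007,0.0008,0.096,0,0,0],[0.0007,0.0008,0.096,0,0,0],[0.0007,0.0008,0.096,0,0,0],[0.0007,0.0008,0.096,0,0,0]],
])

```text
time_s: 18.23
tcp_pos: [0.4477, -0.0729, 0.0428]
eef_rot: [-180.0, 0.0, -92.6]
contact_force: [2.9, 1.5, -1.0]
gripper_width: 0.0505
gripper_force: 0.0
```

>>> drive_effector([
  [[0,0,0,0,0,0],[0,0,0,0,0,0],[0,0,0,0,0,0],[0,0,0,0,0,0],[0,0,0,0,0,0],[0,0,0,0,0,0],[0,0,0,0,0,0],[0,0,0,0,0,0]],
], finger_gap=0.01, force=20)

```text
time_s: 18.9
tcp_pos: [0.4476, -0.0731, 0.0424]
eef_rot: [180.0, -0.0, -92.6]
contact_force: [3.1, 1.1, 2.6]
gripper_width: 0.0199
gripper_force: 20.2
```

>>> drive_effector([
  [[0,0,-0.005,0,0,0],[0,0,-0.015,0,0,0],[0,0,-0.03,0,0,0],[0,0,-0.05,0,0,0],[0,0,-0.08,0,0,0],[0,0,-0.12,0,0,0],[0,0,-0.16,0,0,0],[0,0,-0.18,0,0,0],[0,0,-0.18,0,0,0],[0,0,-0.18,0,0,0]],
])

```text
time_s: 19.73
tcp_pos: [0.4473, -0.0729, 0.223]
eef_rot: [-179.9, 0.1, -92.6]
contact_force: [3.0, 1.7, -1.7]
gripper_width: 0.0196
gripper_force: 20.1
```

```bash
python3 - <<'E'
from h import *
from plant import r
s=r.get_state(); n=np.array([-.373,.333,.866]); n/=np.linalg.norm(n)
R0=Ro.from_euler("xyz",s["eef_rot"],degrees=True); zt=R0.apply([0,0,1])
ax=np.cross(zt,-n); Rf=Ro.from_rotvec(ax/np.linalg.norm(ax)*np.arccos(zt@-n))*R0
win=np.array([.572,.149,.08]); tcp=win+.116*n; print("tcp",tcp)
np.save("Rf.npy",Rf.as_matrix())
print(goto([.45,.1,.25],R=Rf),goto(tcp,R=Rf)); print(s["joints"])
E
```

```text
tcp [0.52873144 0.1876285  0.18045731]
[-0.1729, 0.0052, -0.0268, 23.22, 18.98, -0.0] [-0.264, -0.0694, 0.0429, 23.22, 18.98, -0.0]
[ 1.57442168e+01 -7.94803610e-01 -2.62340424e+01 -3.89428449e-02
 -6.44920242e+01 -1.83589987e+01]
```

>>> drive_effector([
  [[-0.02,0,0,0,0,0],[-0.05,0,-0.01,0,0,0],[-0.08,0.002,-0.02,3,2,0],[-0.11,0.003,-0.026,6,5,0],[-0.14,0.005,-0.026,9,8,0],[-0.165,0.005,-0.026,13,11,0],[-0.173,0.005,-0.026,17,14,0],[-0.173,0.005,-0.026,21,17,0],[-0.173,0.005,-0.026,23.2,19,0],[-0.173,0.005,-0.026,23.2,19,0],[-0.173,0.005,-0.026,23.2,19,0]],
])

```text
time_s: 20.65
tcp_pos: [0.4493, 0.0996, 0.2465]
eef_rot: [-156.2, -18.6, -96.4]
contact_force: [2.2, 1.1, -1.7]
gripper_width: 0.0199
gripper_force: 20.2
```

```bash
python3 - <<'E'
from h import *
from plant import r
Rf=Ro.from_matrix(np.load("Rf.npy")); s=r.get_state()
print(np.round(s["joints"],1),goto([.5287,.1876,.1805],R=Rf))
E
```

```text
[ 60.7  -6.8 -47.6  33.6 -61.3 -82.8] [-0.1123, -0.0505, 0.057, 0.26, -0.14, 0.3]
```

>>> drive_effector([
  [[-0.015,-0.007,0.007,0,0,0],[-0.035,-0.016,0.018,0,0,0],[-0.055,-0.025,0.028,0,0,0],[-0.075,-0.034,0.038,0,0,0],[-0.092,-0.042,0.047,0.1,0,0.1],[-0.105,-0.047,0.053,0.2,-0.1,0.2],[-0.112,-0.0505,0.057,0.26,-0.14,0.3],[-0.112,-0.0505,0.057,0.26,-0.14,0.3],[-0.112,-0.0505,0.057,0.26,-0.14,0.3],[-0.112,-0.0505,0.057,0.26,-0.14,0.3],[-0.112,-0.0505,0.057,0.26,-0.14,0.3]],
])

```text
time_s: 21.57
tcp_pos: [0.5301, 0.1871, 0.183]
eef_rot: [-155.7, -18.2, -96.8]
contact_force: [2.0, 1.5, -0.7]
gripper_width: 0.0194
gripper_force: 20.2
```

```bash
python3 - <<'E'
from h import *
from plant import r
Rf=Ro.from_matrix(np.load("Rf.npy")); 
fr={}
for n in("scene","wrist","top"):
    c=r.capture(n); np.savez(n+"8.npz",**c); fr[n]=c["frame"]
s=r.get_state()
print(s["tcp_pos"],np.round(s["joints"],1),goto([.5287,.1876,.1805],R=Rf))
cv2.imwrite("pics/m6.png",np.hstack([cv2.resize(fr["scene"][130:350,80:340],(473,400)),cv2.resize(fr["wrist"],(320,400))])[:,:,::-1])
E
```

```text
[0.53001211 0.18747917 0.1831159 ] [ 56.    8.5 -42.6  39.9 -50.7 -87.9] [-0.0008, 0.0022, 0.0017, -0.15, 0.12, -0.24]
```

View pics/m6.png

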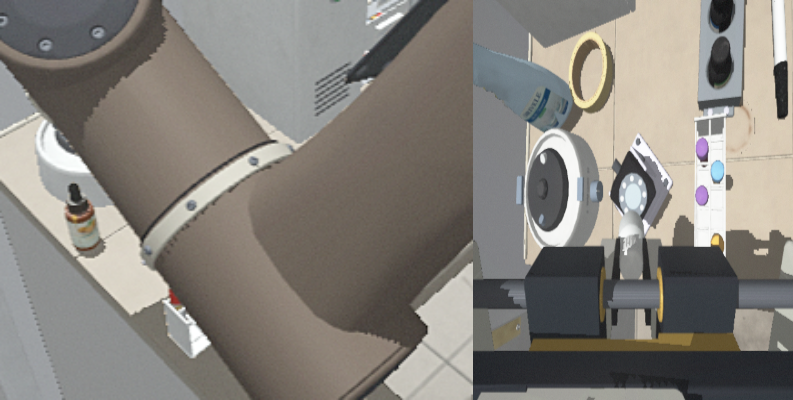

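The scene view is blocked by the arm, but the wrist view shows the white bottle at (630,230) in front of the window at (633,195). I'll measure both in that frame.

```bash
python3 - <<'E'
from h import *
from scipy.optimize import least_squares
from plant import r
c=np.load("wrist8.npz");P=cloud(c);ok=c["z_map"]>0; g=cv2.cvtColor(c["frame"],cv2.COLOR_RGB2GRAY)
n0=np.array([-.373,.333,.866]);n0/=np.linalg.norm(n0); w0=np.array([.572,.149,.08])
d=(P-w0)@n0; rad=np.linalg.norm((P-w0)-d[...,None]*n0,axis=-1)
m=ok&(abs(d)<.008)&(rad<.032)
q=P[m&(rad<.02)]
for _ in range(3): ce=q.mean(0);N=np.linalg.svd(q-ce,full_matrices=False)[2][2];N*=np.sign(N[2]);q=q[abs((q-ce)@N)<.003]
# ring disc: light pixels
L=(m&(g>85)).astype(np.uint8); nn,l,s,_=cv2.connectedComponentsWithStats(L); i=1+np.argmax(s[1:,4])
D=P[l==i]; e1=np.cross(N,[0,0,1]);e1/=np.linalg.norm(e1);e2=np.cross(N,e1)
uv=np.c_[(D-ce)@e1,(D-ce)@e2]; (cx,cy),rr=cv2.minEnclosingCircle(uv.astype(np.float32))
print("normal",N,"ang to n0",np.degrees(np.arccos(N@n0)),"plane off",(ce-w0)@N,"box",uv.min(0),uv.max(0),"circ",cx,cy,rr)
W=ce+cx*e1+cy*e2; print("W",W)
# bottle: points d .07-.14 from window near tool axis
k=ok&(d>.075)&(d<.113)&(rad<.03); q=P[k]; print("bottle pts",len(q),"dmin",np.percentile(d[k],[0.5,2]))
def f(p):
    a=n0+p[2]*e1+p[3]*e2;a/=np.linalg.norm(a); v=q-(w0+.095*n0+p[0]*e1+p[1]*e2); return np.linalg.norm(v-(v@a)[:,None]*a,axis=1)-.0135
b=least_squares(f,[0,0,0,0],loss="soft_l1",f_scale=.001); a=n0+b.x[2]*e1+b.x[3]*e2;a/=np.linalg.norm(a)
print("fit",b.x,np.std(b.fun),"axis",a,"ang",np.degrees(np.arccos(a@N)))
B=w0+.095*n0+b.x[0]*e1+b.x[1]*e2; dm=np.percentile((q-W)@N,1); B=B+a*(dm-(B-W)@N)/(a@N)
print("bottom",B,"rel window: e1,e2,n",(B-W)@e1,(B-W)@e2,(B-W)@N)
s=r.get_state(); print("tool z",Ro.from_euler("xyz",s["eef_rot"],degrees=True).apply([0,0,1]))
E
```

```text
normal [-0.37619349  0.32100004  0.86915904] ang to n0 0.7341492184777623 plane off -0.00022913403790487464 box [-0.01952545 -0.01969215] [0.02672345 0.02633168] circ 0.0064079067669808865 -0.0003699601802509278 0.027199091389775276
W [0.57626405 0.15280788 0.08017562]
bottle pts 915 dmin [0.08246337 0.0844606 ]
fit [ 0.00088884 -0.00078567  0.07154763  0.06814343] 0.0009605200354901508 axis [-0.36936932  0.4232983   0.82727556] ang 6.348798498936444
bottom [0.54185706 0.17605955 0.15326159] rel window: e1,e2,n -0.004645827449561351 -0.0002765271860225427 0.08393080410377939
tool z [ 0.37568857 -0.331007   -0.86561681]
```

```bash
python3 - <<'E'
from h import *
from scipy.optimize import least_squares
c=np.load("wrist8.npz");P=cloud(c);ok=c["z_map"]>0
n0=np.array([-.373,.333,.866]);n0/=np.linalg.norm(n0); w0=np.array([.572,.149,.08])
e1=np.cross(n0,[0,0,1]);e1/=np.linalg.norm(e1);e2=np.cross(n0,e1)
d=(P-w0)@n0; x=(P-w0)@e1; y=(P-w0)@e2
for lo in np.arange(.08,.112,.004):
    k=ok&(d>lo)&(d<lo+.004)&(np.hypot(x,y)<.03); q=np.c_[x[k],y[k]]
    if len(q)<15: continue
    best=min((least_squares(lambda p:np.hypot(*(q-p).T)-.0135,[a,b],loss="soft_l1",f_scale=.0005) for a in(-.01,.01) for b in(-.01,.01)),key=lambda s:s.cost)
    print(round(lo,3),len(q),np.round(best.x*1000,2),np.round(np.std(best.fun)*1000,2),np.round([q.min(0)*1000,q.max(0)*1000],1).tolist())
# window: ring vs black box, across plane points
g=cv2.cvtColor(c["frame"],cv2.COLOR_RGB2GRAY); k=ok&(abs(d)<.008)&(np.hypot(x,y)<.034)
H=np.full((14,14),-1)
for i in range(14):
  for j in range(14):
    s=k&(abs(x-(-.0325+.005*i))<.0025)&(abs(y-(-.0325+.005*j))<.0025)
    if s.sum(): H[j,i]=np.median(g[s])
print(H)
E
```

```text
0.08 15 [ 1.06 -0.76] 0.17 [[-12.0, -14.3], [3.8, 3.4]]
0.084 70 [ 0.76 -0.9 ] 0.15 [[-13.0, -14.5], [4.6, 5.9]]
0.088 77 [ 0.77 -0.97] 0.18 [[-13.0, -14.6], [6.2, 7.4]]
0.092 82 [ 0.7  -0.93] 0.19 [[-13.1, -14.6], [5.3, 6.7]]
0.096 90 [ 0.67 -0.91] 0.2 [[-13.0, -14.6], [4.9, 5.6]]
0.1 94 [ 0.71 -0.96] 0.2 [[-13.0, -14.6], [5.7, 6.5]]
0.104 146 [ 0.91 -0.83] 0.39 [[-13.0, -14.5], [5.1, 6.2]]
0.108 320 [2.5  0.65] 1.15 [[-12.6, -14.2], [6.5, 5.7]]
[[ -1  -1  -1  -1  -1  -1  -1  -1  -1  -1  -1  -1  -1  -1]
 [ -1  -1  -1  56  53  53  56  55  53  52  57 107  -1  -1]
 [ -1  -1  55  57  57  57  57  56  56  57  56  57 121  -1]
 [ -1  -1  54  58  58 113 175 176 141  56  56  55 137  -1]
 [ -1  -1  56  60 176 176 177 204 177 180  57  57 155  -1]
 [ -1  -1  56 123 193 199 232 232 213 224 176  59 200  -1]
 [ -1  -1  56 176 175 232 233 233 233 177 176 111 214  -1]
 [ -1  -1  57 237 210 232 232 232 232 225 243 141 219  -1]
 [ -1  -1  57 176 178 232 232 232 232 193 164  -1  -1  -1]
 [ -1  -1  57 108 224 188 231 231 202 162  -1  -1  -1  -1]
 [ -1  -1  56  56 173 176 176 198 174  -1  -1  -1  -1  -1]
 [ -1  -1  56  58  56  82 170 176 121  -1  -1  -1  -1  -1]
 [ -1  -1  55  56  56  53  53  55  55  78  -1  -1  -1  -1]
 [ -1  -1  -1  -1  -1  -1  -1  -1  -1  -1  -1  -1  -1  -1]]
```

The bottle axis is parallel to the window axis. It is about 3 mm off centre and 82 mm out, so it's within tolerance. I'll settle the arm and hand in.

>>> drive_effector([
  [[0,0,0,0,0,0],[0,0,0,0,0,0],[0,0,0,0,0,0],[0,0,0,0,0,0],[0,0,0,0,0,0],[0,0,0,0,0,0]],
])

```text
time_s: 22.22
tcp_pos: [0.5301, 0.1877, 0.1826]
eef_rot: [-155.7, -18.2, -96.8]
contact_force: [3.5, 0.6, -1.2]
gripper_width: 0.0199
gripper_force: 20.2
```

```bash
python3 -c "
from plant import r
print(r.close_job())"
```

```text
the job is handed in; nothing more can be done
None
```

I handed the job in at 22.2 s: both tall bottles stand let go in the empty bores, and the short one is held still about 82 mm from the reader window and about 3 mm off its centre; the hand-in returned no verdict.

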